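# Close the shielded knife isolator with the hook rod

### The arm

A 6-joint arm with a two-finger parallel gripper is mounted at the origin on a cart in front of the work surface, level with it; the furniture and walls round the work are solid. World frame = base frame: x ahead of the robot, y to its left, z up, the work surface at z = 0. Lengths are in m, angles in degrees, forces in N, time in s.
With the tool pointing down it reaches from about 0.4 to 0.825 m from the base axis. Payload 7 kg.
Tool frame: the origin (TCP) lies on the front face of the gripper's body, between the roots of the fingers; the fingertips stand 66 mm ahead of it and the grasp point (between the pads) lies 47 mm ahead of it; z points along the fingers, y is the line along which they close (so a half turn about z gives the same grasp; the last joint's range is limited). The gripper opens to 88 mm and grips with 3 to 60 N. Pads are 19 mm wide; open, the fingers measure 130 mm over their backs; the gripper's body (78 mm by 193 mm) begins 47 mm behind the grasp point.
Start: joints at [91.851, 20.546, 0.682, 0, -70.136, -16.507], TCP at [0.171, 0.653, 0.292] pointing down, gripper open.
Joint ranges: [-176.03, 176.03], [-82.01, 121.73], [-58.28, 71.71], [-173.87, 95.51], [-174.79, -0.11], [-173.66, 173.66]. Speed limits (degrees/s): [136.94, 136.94, 172.46, 180, 180, 180].

### API

Orientations are given as [roll, pitch, yaw] about the fixed x, y, z axes, in that order (R = Rz(yaw) Ry(pitch) Rx(roll)).
In Python, from plant import ctrl gives the robot as it stands.
- The arm moves only by the tool send_rows, never from a script. Its argument "deltas" is a list of rows, each a list of 2 entries, a list of its own where there are three numbers: the shift along the tool's x, y, z each as a share of 800 mm, from -1 to 1, then the turn about the tool's z as a share of 90 degrees, from -1 to 1. A call has exactly 5 rows; each row is the pose to reach, as a shift and turn from the pose commanded when the call began, along the tool's axes at that moment; what a row does not reach only later rows make up. A row lasts 1/12 s, in which the tool goes at most 41.7 mm and 7.16 degrees, less where a joint would pass 70% of its speed; a pose out of reach is approached as far as the arm can. A call with a number of a shift or a turn outside -1 to 1 is refused whole. A call with a gripper value outside its range is refused whole. "gripper" is the opening, from 0 (shut) to 1 (fully open), set as the call begins (left out, the last holds). The fingers move at their own pace and stop on an object; the grip force is fixed at half the most. Time passes only in rows, so rows that repeat a pose let the fingers close, or fill a call up. It gives the time, the measured TCP pose, the force, the opening and the grip force at its end, in the units of the state.
- ctrl.get_obs(): the state, without advancing time (a new reading comes with each control period).
- ctrl.snapshot(name): name is "scene" or "top" or "wrist"; returns a dict with "color" (480x640x3 uint8, red, green, blue), "vertical_fov" (degrees; the focal length in pixels is half the picture's height over the tangent of half this angle, whatever the lens; pixels are square), "cx", "cy" (the principal point, pixels), "rvec" (rotation vector, rad) and "tvec" (3), from world to camera coordinates, as OpenCV has them. Camera axes: x right, y down, z forward; pixel columns grow to the right and rows downward; lengths in m; the calibration is good to about 2 mm. A picture is of the moment at which its call begins. There is no depth.
- ctrl.close_job(): hands the job in; it is judged then, once.
Trained networks look in a picture, given as the dict that the camera call returned (one of the last four; its "shot" number tells which), for a name from the list of things; names that differ only in an ending like _2 or _b are one class to them, and where a whole thing is asked for, a point or a joint stands for the part that bears it (a point fixed in the world has none). Each returns a list of dicts, best first, with "conf" (0 to 1); they miss things now and then, are a little off and sometimes report something else, mostly with a low value. They report only what shows in the picture. A call takes as long as a camera call.
- ctrl.boxes_of(picture, thing): "xy" ([column, row] as shares, 0 to 1, of the picture: columns of its width, rows of its height, amid what is visible of it).
- ctrl.cut_out(picture, thing): "pixels" (480x640 bool, what is visible of it) and "xy" ([column, row] as shares, 0 to 1, of the picture: columns of its width, rows of its height, amid what is visible of it).
The state is a dict: "clock": time; "joint_pos": joint angles; "qvel": joint speeds; "tau": joint torques, N m; "tool_pos": TCP position; "orientation": TCP orientation; "force": force on the tool from outside, world axes, zero at the start; "moment": the same for the moment, N m; "opening": finger opening in m; "gripper_force": force on a finger pad.
Only numpy, scipy, OpenCV 4.12 (cv2) and the standard library are available. Lean on these libraries where they do the work, as an engineer would, in place of code of your own. Each camera call takes 0.05 s, during which the arm holds its last target. There are 200 camera calls.

### The job

The knife isolator behind the metal screen stands open. Take the hook rod from its rack by the grip, reach over the screen without knocking it, hook the rod's bent end behind the isolator's cross bar and pull the lever over towards the screen to its stop; keep the rod pulling there with a steady 8 N or so for two seconds to seat the blades, never more than 16 N on the isolator. Then lay the rod back in the two notches of its rack, touching the isolator with nothing but the rod and leaving the blue beaker, dish and timer alone.

Things in the scene. Friction and masses are not known exactly. Their poses are not given: they have to be found in the camera images.
- isolator: Open knife isolator fixed to the bench: grey base with a white slab, 130 x 100 mm, top 40 mm above the bench, copper jaws. Origin: centre of its underside; z up. Its -x side faces the screen and roughly the robot. The lever's hinge axis is along its y at x = 0, 50 mm above the origin. The lever has two upright copper blades (4 mm thick, 50 mm apart) and a black cross bar.
- lever (a joint): Angle of the isolator's lever, rad. 0 = leaning 0.6 rad back, away from the screen (open); 1.2 = leaning 0.6 rad forward towards the screen, at its hard stop (closed). Stays where it is left; turning it takes about 3 N at the bar, and at the stop the force rises steeply.
- lever_bar (a point): Centre of the lever's black cross bar: 12 mm thick round bar, 76 mm long along the isolator's y, 70 mm from the hinge axis. Its height is 108 mm (open) to 120 mm (upright) and again 108 mm (closed). Between the blades, under the bar, 35 mm are free across: beside the blades the copper cheeks and jaws reach 81 mm above the bench, and in the middle nothing stands higher than 54 mm.
- screen: Upright sheet-metal splash screen, fixed to the bench between robot and isolator, parallel to the isolator's y. 140 mm wide (y), 6 mm thick, top edge bead 10 mm thick, 130 mm high. Origin: under the middle of the sheet on the bench. An electrode stand to the isolator's left (post 0.31 m high, 0.57 m ahead, arm and electrode up to 0.2 m high) and a block heater to its right (0.14 m high) must be cleared.
- hook_rod: Loose rod of about 0.2 kg (balanced 30 to 40 mm ahead of the grip's middle) with a black flat-sided grip, 90 mm long (x), 18 mm wide (y), 24 mm high, a 30 mm round rubber collar at each end of it. Origin: middle of the grip. A straight 8 mm steel shaft runs along its axis from x = -105 mm to x = +180 mm, where it is bent square down (-z). It starts in the rack with the grip level, 105 mm above the bench, and the bent end hanging down.
- hook_tip (a point): Lower end of the rod's bent end (8 mm thick): 180 mm ahead (x) and 75 mm below (z) the middle of the grip.
- rack: Fixed dark steel rack: base plate 215 x 60 x 8 mm with two uprights, 10 mm thick along x, at x = -75 and x = +90 mm, each with a 45-degree V notch open upwards, about 38 mm wide at the top, which is 119 mm above the bench. Origin: on the bench, under the middle of the grip of the rod as stored; x along the stored rod towards its bend. The stored rod's axis is 105 mm above the origin.
- beaker_blue: Bystander: beaker with blue contents, 62 x 68 x 84 mm, origin under its centre. Leave alone.
- petri: Bystander: shallow dish, 61 mm wide, 14 mm high, origin under its centre. Leave alone.
- timer: Bystander: white bench timer, 58 x 66 x 18 mm, origin under its centre. Leave alone.

How it is judged:
By the outcome, as a careful person would: the job done as asked, in the order asked, and still so for the second after the job is handed in, with the robot touching nothing.
It also fails if it takes over 72 s, if anything falls off the work surface, if the arm or the gripper's body presses on something with over 40 N, if the wrist force passes 120 N, or if a joint passes its speed limit or range.

## Working session

There is one attempt and no reset: what is moved stays moved. The work goes in short steps, Python scripts to look and compute and a tool call to move; the robot and the scene stay as the last step left them, time stands still between calls to the robot, and variables do not carry over. Pictures are saved under pics/ and viewed, at most 10 in all, crops included, and the job is handed in when it is done.

Besides the shell and the picture viewer there is one more tool, called after "Request:" by a JSON object that holds its "name" and its "arguments", one argument or row to a line. send_rows: Moves the arm, as the interface text tells. Shift numbers are shares of 800 mm and turn numbers shares of 90 degrees, none past 1 either way. Its arguments: {"type":"object","properties":{"deltas":{"type":"array","items":{"type":"array"}},"gripper":{"type":"number"}},"required":["deltas"]}

```bash
ls; mkdir -p pics; cat > h.py <<'E'
import numpy as np, cv2
from scipy.spatial.transform import Rotation as R
from plant import ctrl
def ray(s,u,v):
    f=240/np.tan(np.radians(s["vertical_fov"])/2)
    M=cv2.Rodrigues(np.array(s["rvec"],float))[0]; t=np.array(s["tvec"],float).ravel()
    return -M.T@t, M.T@np.array([(u-s["cx"])/f,(v-s["cy"])/f,1])
def atz(s,u,v,z):
    o,d=ray(s,u,v); return o+d*(z-o[2])/d[2]
def proj(s,p):
    f=240/np.tan(np.radians(s["vertical_fov"])/2)
    M=cv2.Rodrigues(np.array(s["rvec"],float))[0]; q=(M@np.atleast_2d(p).T).T+np.array(s["tvec"],float).ravel()
    return np.c_[s["cx"]+f*q[:,0]/q[:,2], s["cy"]+f*q[:,1]/q[:,2]]
def tri(a,ua,b,ub):
    (o1,d1),(o2,d2)=ray(a,*ua),ray(b,*ub)
    k=np.linalg.lstsq(np.c_[d1,-d2],o2-o1,rcond=None)[0]
    p,q=o1+k[0]*d1,o2+k[1]*d2; return (p+q)/2,np.linalg.norm(p-q)
def save(s,n): cv2.imwrite("pics/%s.png"%n,s["color"][:,:,::-1])
E
python3 - <<'E'
from h import *
np.set_printoptions(precision=3,suppress=True)
o=ctrl.get_obs(); print(o)
S={n:ctrl.snapshot(n) for n in("scene","top","wrist")}
for n,s in S.items():
    save(s,n); print(n,"cam",ray(s,320,240)[0],s["vertical_fov"],s["cx"],s["cy"])
    for t in("isolator","lever_bar","screen","hook_rod","hook_tip","rack","beaker_blue","petri","timer"):
        r=ctrl.boxes_of(s,t)[:2]
        print(t,[(round(x["conf"],2),np.round(np.array(x["xy"])*[640,480],1)) for x in r])
E
```

```text
pics
{'clock': 0.0, 'joint_pos': array([ 91.852,  20.59 ,   0.633,  -0.02 , -70.136, -16.507]), 'qvel': array([ 0.089, -0.022, -0.036,  0.065,  0.031, -0.006]), 'tau': array([ -0.001, -58.271,  29.306,   6.997,   0.007,  -0.   ]), 'tool_pos': array([0.171, 0.653, 0.291]), 'orientation': array([179.905,  -0.008, -14.662]), 'force': array([ 0.137, -0.648, -0.358]), 'moment': array([-0.032,  0.014,  0.039]), 'gripper_force': 0.0, 'opening': 0.08776420036589466}
scene cam [ 0.125 -0.871  0.75 ] 52.47616437180692 309.7595176209041 238.81707418794753
isolator [(0.77, array([315., 196.])), (0.38, array([372.4, 422.3]))]
lever_bar [(0.62, array([323. , 164.2]))]
screen [(0.65, array([276.7, 195.9])), (0.57, array([313. , 195.8]))]
hook_rod [(0.8, array([254.4, 256.8]))]
hook_tip [(0.61, array([258. , 258.5]))]
rack [(0.73, array([250.9, 285.1])), (0.64, array([370.8, 420.5]))]
beaker_blue [(0.7, array([188.7, 194.3]))]
petri []
timer [(0.81, array([372.5, 420.8]))]
top cam [ 0.362 -0.271  1.312] 46.65391799563303 321.74860440920037 245.13769816158717
isolator [(0.71, array([257.6, 209.6]))]
lever_bar [(0.53, array([252. , 189.1]))]
screen [(0.72, array([249.1, 246.4]))]
hook_rod [(0.59, array([332., 314.]))]
hook_tip [(0.94, array([328.3, 314.1])), (0.36, array([259.5, 312. ]))]
rack []
beaker_blue [(0.85, array([191.6, 317.5]))]
petri [(0.84, array([257.4, 311.9])), (0.71, array([482. , 300.3]))]
timer [(0.59, array([481.8, 300.4])), (0.36, array([189.4, 318.4]))]
wrist cam [0.244 0.634 0.384] 64.44502974640969 317.1320963458524 240.7803156213924
isolator []
lever_bar []
screen []
hook_rod []
hook_tip []
rack []
beaker_blue []
petri []
timer []
```

View pics/scene.png

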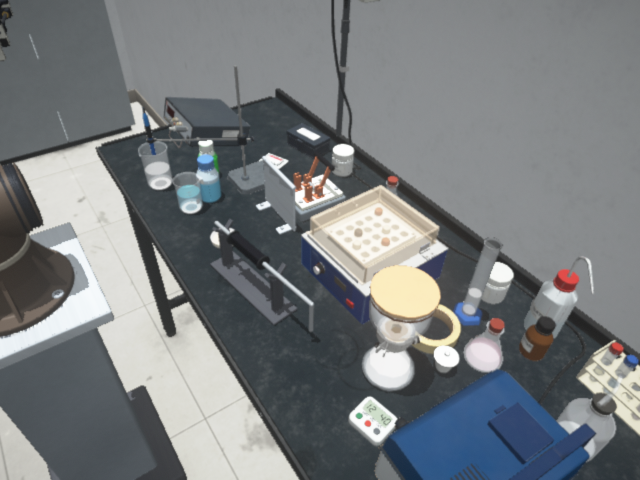

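View pics/top.png

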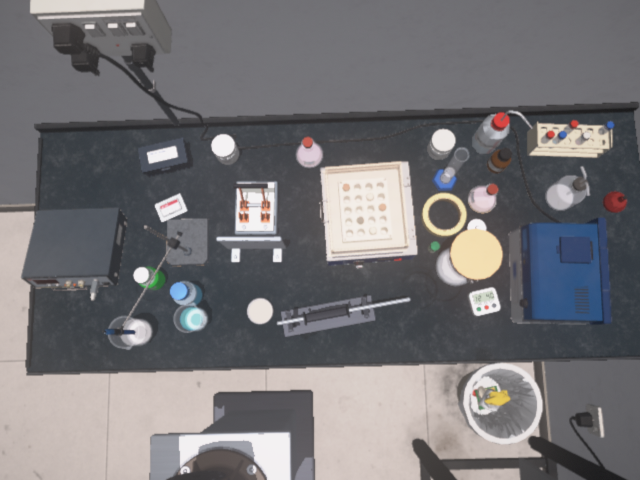

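The scene view shows the rod in its rack (grip about 248,246, bend about 312,310), with the isolator (315,190) behind the screen (278,190). In the top view the rod runs from (278,322) to (410,299), the petri dish is at (260,311), the isolator at (257,208), the screen bead at (250,240), and the heater to its right. I'll zoom in.

```bash
python3 - <<'E'
import cv2
t=cv2.imread("pics/top.png")[170:350,180:420]
cv2.imwrite("pics/topc.png",cv2.resize(t,(800,600),interpolation=cv2.INTER_CUBIC))
s=cv2.imread("pics/scene.png")[140:340,200:360]
s=cv2.resize(s,(480,600),interpolation=cv2.INTER_CUBIC); cv2.imwrite("pics/scc.png",s)
E
```

```text
(no output)
```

View pics/topc.png

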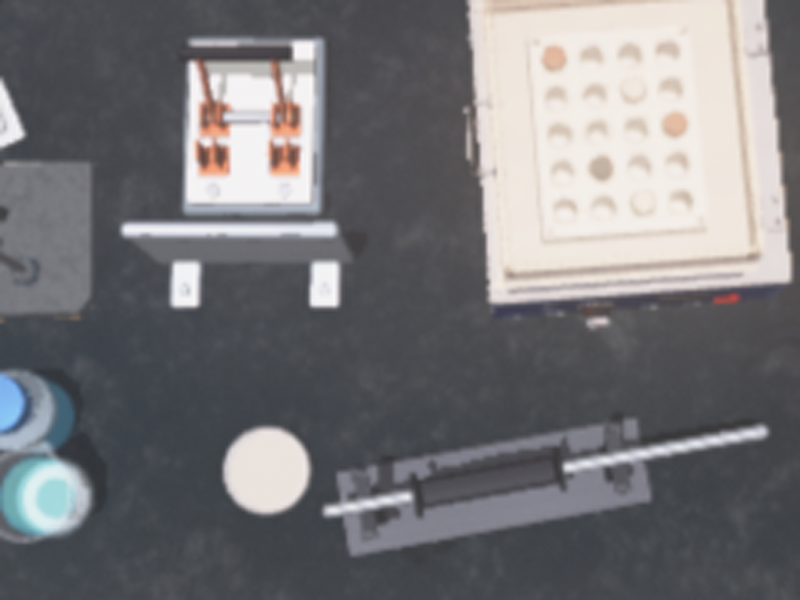

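View pics/scc.png

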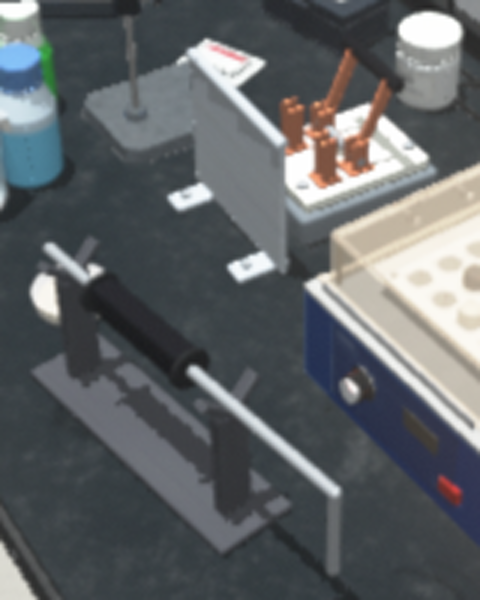

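The crop shows the bar at crop (182..292, 52), the screen bead at (122..337, 229), the rod's back end at (325,511) and bend at (766,431), and the collars at (417,495) and (563,469). The screen and isolator are square to the world axes within a degree or so.

```bash
python3 - <<'E'
from h import *
np.set_printoptions(precision=4,suppress=True)
s=ctrl.snapshot("top"); sc=ctrl.snapshot("scene")
P=lambda u,v,z: atz(s,180+u/3.3333-.35,170+v/3.3333-.35,z)
Q=lambda u,v,z: atz(sc,200+u/3-.33,140+v/3-.33,z)
for n,a in dict(back=(325,511,.105),bend=(766,431,.105),c1=(417,495,.105),c2=(563,469,.105),bar1=(182,52,.108),bar2=(292,52,.108),scr1=(122,229,.13),scr2=(337,229,.13),i1=(187,208,.04),i2=(322,208,.04),i3=(190,39,.04),i4=(323,39,.04),petri=(267,471,.01),heat=(490,300,.0),heatc=(510,275,.14),bk=(50,490,.084)).items(): print(n,P(*a))
print("scene: back",Q(48,247,.105),"bend",Q(338,491,.105),"scr",Q(190,55,.13),Q(287,148,.13),"tip",Q(334,572,.03))
b,e=P(325,511,.105),P(766,431,.105); d=(e-b); print("len",np.linalg.norm(d),"yaw",np.degrees(np.arctan2(d[1],d[0])),"grip",b+d*105/289)
w=ctrl.snapshot("wrist"); o=ctrl.get_obs()
M=R.from_euler("xyz",o["orientation"],degrees=True).as_matrix()
c,_=ray(w,320,240); print("cam in tool",M.T@(c-o["tool_pos"]), M.T@cv2.Rodrigues(np.array(w["rvec"],float))[0].T)
print("tool axes (cols)",M)
E
```

```text
back [ 0.3933 -0.1446  0.105 ]
bend [ 0.4365 -0.431   0.105 ]
c1 [ 0.4019 -0.2043  0.105 ]
c2 [ 0.4159 -0.2991  0.105 ]
bar1 [ 0.7016 -0.0531  0.108 ]
bar2 [ 0.699  -0.1272  0.108 ]
scr1 [ 0.578  -0.0176  0.13  ]
scr2 [ 0.5735 -0.1576  0.13  ]
i1 [ 0.6079 -0.0441  0.04  ]
i2 [ 0.6049 -0.1388  0.04  ]
i3 [ 0.7301 -0.0465  0.04  ]
i4 [ 0.7268 -0.1412  0.04  ]
petri [ 0.4247 -0.0944  0.01  ]
heat [ 0.5419 -0.2538  0.    ]
heatc [ 0.5383 -0.2688  0.14  ]
bk [0.4127 0.0394 0.084 ]
scene: back [ 0.392  -0.1468  0.105 ] bend [ 0.4378 -0.43    0.105 ] scr [ 0.5711 -0.0278  0.13  ] [ 0.5702 -0.1675  0.13  ] tip [ 0.4367 -0.4301  0.03  ]
len 0.2895926096083381 yaw -81.42219379824623 grip [ 0.409  -0.2486  0.105 ]
cam in tool [ 0.0758  0.0001 -0.0922] [[ 0.0001 -0.9589 -0.2837]
 [ 1.      0.0001  0.0001]
 [-0.0001 -0.2837  0.9589]]
tool axes (cols) [[ 0.9675 -0.2531  0.    ]
 [-0.2531 -0.9675 -0.    ]
 [ 0.      0.     -1.    ]]
```

```bash
cat > plan.py <<'E'
import numpy as np
def plan(poses):
    for (a,b) in zip(poses[:-1],poses[1:]):
        d=np.subtract(b[:3],a[:3]); y=np.radians(a[3]); c,s=np.cos(y),np.sin(y)
        t=np.array([c*d[0]+s*d[1], s*d[0]-c*d[1], -d[2]])/.8; w=-(b[3]-a[3])/90
        print("full",np.round(t,4),round(w,4),"| fifth",np.round(t/5,4),round(w/5,4),"dist %.3f"%np.linalg.norm(d))
E
python3 -c "
from plan import *
plan([(0.171,.653,.292,-14.66),(0.26,.54,.38,-25),(0.37,.39,.40,-40),(0.44,.21,.40,-55),(0.46,.02,.40,-70),(0.44,-.16,.38,-81.4),(0.409,-.249,.26,-81.4)])"
```

```text
full [ 0.1434  0.1085 -0.11  ] 0.1149 | fifth [ 0.0287  0.0217 -0.022 ] 0.023 dist 0.169
full [ 0.2039  0.1118 -0.025 ] 0.1667 | fifth [ 0.0408  0.0224 -0.005 ] 0.0333 dist 0.187
full [ 0.2117  0.1161 -0.    ] 0.1667 | fifth [ 0.0423  0.0232 -0.    ] 0.0333 dist 0.193
full [ 0.2089  0.1157 -0.    ] 0.1667 | fifth [ 0.0418  0.0231 -0.    ] 0.0333 dist 0.191
full [0.2029 0.1004 0.025 ] 0.1267 | fifth [0.0406 0.0201 0.005 ] 0.0253 dist 0.182
full [0.1042 0.055  0.15  ] -0.0 | fifth [0.0208 0.011  0.03  ] -0.0 dist 0.153
```

Request:
{"name": "send_rows", "arguments": {
  "deltas": [
    [[0.02,0.015,-0.022],0.02],
    [[0.05,0.04,-0.05],0.05],
    [[0.085,0.065,-0.075],0.07],
    [[0.115,0.09,-0.095],0.095],
    [[0.143,0.109,-0.11],0.115]
  ],
  "gripper": 1
}}

```text
clock: 2.07
tool_pos: [0.2603, 0.5383, 0.3823]
orientation: [-179.9, 0.0, -25.1]
force: [0.5, -0.0, -0.4]
opening: 0.0878
gripper_force: 0.0
```

Request:
{"name": "send_rows", "arguments": {
  "deltas": [
    [[0.041,0.022,-0.005],0.033],
    [[0.082,0.045,-0.01],0.067],
    [[0.122,0.067,-0.015],0.1],
    [[0.163,0.09,-0.02],0.133],
    [[0.204,0.112,-0.025],0.167]
  ]
}}

```text
clock: 2.48
tool_pos: [0.37, 0.3878, 0.4008]
orientation: [-180.0, 0.0, -40.2]
force: [0.9, -0.2, 0.7]
opening: 0.0872
gripper_force: 0.0
```

Request:
{"name": "send_rows", "arguments": {
  "deltas": [
    [[0.042,0.023,0],0.033],
    [[0.085,0.046,0],0.067],
    [[0.127,0.07,0],0.1],
    [[0.169,0.093,0],0.133],
    [[0.212,0.116,0],0.167]
  ]
}}

```text
clock: 2.9
tool_pos: [0.4397, 0.2075, 0.4006]
orientation: [-179.9, 0.0, -55.2]
force: [1.6, 0.6, 0.3]
opening: 0.0876
gripper_force: 0.0
```

Request:
{"name": "send_rows", "arguments": {
  "deltas": [
    [[0.042,0.023,0],0.033],
    [[0.084,0.046,0],0.067],
    [[0.125,0.07,0],0.1],
    [[0.167,0.093,0],0.133],
    [[0.209,0.116,0],0.167]
  ]
}}

```text
clock: 3.32
tool_pos: [0.4588, 0.0173, 0.4007]
orientation: [-179.9, 0.0, -70.2]
force: [0.9, 0.8, -0.6]
opening: 0.0879
gripper_force: 0.0
```

Request:
{"name": "send_rows", "arguments": {
  "deltas": [
    [[0.041,0.02,0.005],0.025],
    [[0.081,0.04,0.01],0.05],
    [[0.122,0.06,0.015],0.076],
    [[0.162,0.08,0.02],0.101],
    [[0.203,0.1,0.025],0.127]
  ]
}}

```text
clock: 3.73
tool_pos: [0.4386, -0.1625, 0.3805]
orientation: [-179.9, -0.0, -81.6]
force: [2.0, 0.0, -0.0]
opening: 0.0875
gripper_force: 0.0
```

Request:
{"name": "send_rows", "arguments": {
  "deltas": [
    [[0.021,0.011,0.03],0],
    [[0.042,0.022,0.06],0],
    [[0.063,0.033,0.09],0],
    [[0.09,0.047,0.125],0],
    [[0.104,0.055,0.15],0]
  ]
}}

```text
clock: 4.15
tool_pos: [0.4066, -0.2509, 0.2583]
orientation: [179.9, 0.0, -81.6]
force: [-0.4, -0.1, -0.3]
opening: 0.0875
gripper_force: 0.0
```

```bash
python3 - <<'E'
from h import *
np.set_printoptions(precision=4,suppress=True)
o=ctrl.get_obs(); print(o["clock"],o["joint_pos"],o["tool_pos"],o["orientation"],o["force"])
w=ctrl.snapshot("wrist"); save(w,"w1")
r=ctrl.cut_out(w,"hook_rod")
if r: 
    m=r[0]["pixels"]; v,u=np.nonzero(m); print(r[0]["conf"],u.min(),u.max(),v.min(),v.max())
print(proj(w,[[.409,-.2486,.105],[.3933,-.1446,.105],[.4365,-.431,.105]]))
E
```

```text
4.15 [ -8.0213   3.3053 -26.2411  -0.019  -60.5137  16.4505] [ 0.4066 -0.2509  0.2583] [179.947    0.0329 -81.5802] [-0.3922 -0.1216 -0.3268]
0.77 292 337 0 383
[[311.4916 248.8361]
 [312.461  381.4927]
 [309.1735 -77.2673]]
```

View pics/w1.png

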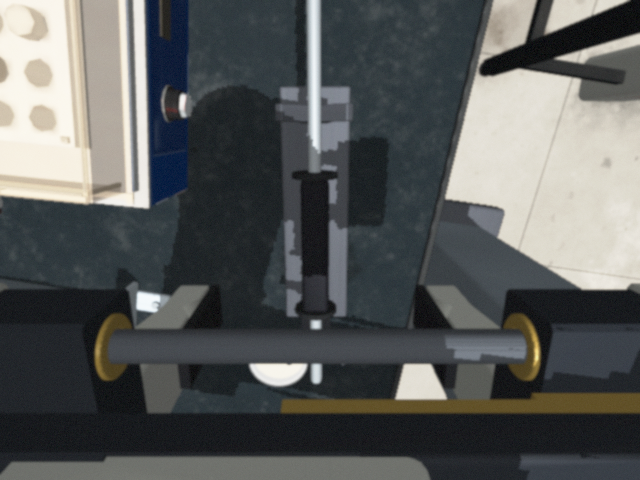

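The wrist view shows the grip centred near (314.5,243), with collars at rows 175 and 310 and the rod's back end at (316,382). This agrees with the top-view estimate.

```bash
python3 - <<'E'
from h import *
from plan import plan
np.set_printoptions(precision=4,suppress=True)
w=ctrl.snapshot("wrist")
A=atz(w,315,175,.105);B=atz(w,316,310,.105);C=atz(w,316.5,382,.105);D=atz(w,314,5,.105)
d=D-C; print(A,B,C,D,"mid",(A+B)/2,"fromback",C+.105*d/np.linalg.norm(d),"yaw",np.degrees(np.arctan2(d[1],d[0])),np.linalg.norm(A-B))
print(ctrl.get_obs()["tool_pos"])
E
```

```text
[ 0.4119 -0.2975  0.105 ] [ 0.3977 -0.2039  0.105 ] [ 0.3887 -0.1448  0.105 ] [ 0.4261 -0.3916  0.105 ] mid [ 0.4048 -0.2507  0.105 ] fromback [ 0.4044 -0.2486  0.105 ] yaw -81.39060520995902 0.09471268610941
[ 0.407  -0.2502  0.259 ]
```

Request:
{"name": "send_rows", "arguments": {
  "deltas": [
    [[0,0.002,0.03],0],
    [[0,0.002,0.06],0],
    [[0,0.002,0.09],0],
    [[0,0.002,0.115],0],
    [[0,0.002,0.134],0]
  ]
}}

```text
clock: 4.72
tool_pos: [0.4074, -0.2493, 0.153]
orientation: [-179.9, -0.0, -81.5]
force: [-0.2, 1.0, 0.3]
opening: 0.0877
gripper_force: 0.0
```

Request:
{"name": "send_rows", "arguments": {
  "deltas": [
    [[0,0,0],0],
    [[0,0,0],0],
    [[0,0,0],0],
    [[0,0,0],0],
    [[0,0,0],0]
  ],
  "gripper": 0
}}

```text
clock: 5.13
tool_pos: [0.4073, -0.2498, 0.1543]
orientation: [-179.9, -0.1, -81.5]
force: [0.0, -0.8, 0.7]
opening: 0.0597
gripper_force: 0.0
```

Request:
{"name": "send_rows", "arguments": {
  "deltas": [
    [[0,0,0],0],
    [[0,0,0],0],
    [[0,0,0],0],
    [[0,0,0],0],
    [[0,0,0],0]
  ]
}}

```text
clock: 5.55
tool_pos: [0.4065, -0.2498, 0.153]
orientation: [-180.0, 0.0, -81.5]
force: [0.4, 0.2, -0.6]
opening: 0.0267
gripper_force: 0.0
```

Request:
{"name": "send_rows", "arguments": {
  "deltas": [
    [[0,0,-0.01],0],
    [[0,0,-0.02],0],
    [[0,0,-0.03],0],
    [[0,0,-0.04],0],
    [[0,0,-0.05],0]
  ]
}}

```text
clock: 5.97
tool_pos: [0.4065, -0.2498, 0.194]
orientation: [-180.0, -0.0, -81.5]
force: [0.3, -0.2, -2.2]
opening: 0.0178
gripper_force: 29.8
```

Request:
{"name": "send_rows", "arguments": {
  "deltas": [
    [[0,0,-0.03],0],
    [[0,0,-0.07],0],
    [[0,0,-0.11],0],
    [[0,0,-0.14],0],
    [[0,0,-0.156],0]
  ]
}}

```text
clock: 6.38
tool_pos: [0.4071, -0.2501, 0.322]
orientation: [-179.7, -0.1, -81.5]
force: [-0.1, 0.2, -2.4]
opening: 0.0176
gripper_force: 29.8
```

```bash
python3 - <<'E'
from h import *
from plan import plan
np.set_printoptions(precision=4,suppress=True)
o=ctrl.get_obs(); print(o["tool_pos"],o["orientation"],o["opening"],o["gripper_force"],o["force"],o["moment"])
s=ctrl.snapshot("scene"); t=ctrl.snapshot("top")
print("post base",atz(s,244,178,0),"post top",atz(s,237,68,.31), "arm/clamp", tri(s,(243,141),t,(172,243)))
save(s,"s2")
for n in ("hook_tip",):
  print([(x["conf"],np.array(x["xy"])*[640,480]) for k in(s,t) for x in ctrl.boxes_of(k,n)[:1]])
plan([(0.4065,-.2495,.317,-81.5),(0.43,-.22,.317,-52),(0.48,-.15,.317,-25),(0.55,-.084,.29,-1.9)])
c=s["color"][120:420,180:480]; cv2.imwrite("pics/s2c.png",cv2.resize(c[:,:,::-1],(600,600),interpolation=cv2.INTER_CUBIC))
E
```

```text
[ 0.4071 -0.2501  0.322 ] [-179.7369   -0.1276  -81.5068] 0.01762467604537538 29.84195441007614 [-0.0971  0.1877 -2.4032] [ 0.12   -0.1649 -0.012 ]
post base [0.5754 0.0928 0.    ] post top [0.5676 0.0618 0.31  ] arm/clamp (array([0.5746, 0.0819, 0.1171]), np.float64(0.0033616302453420275))
[(0.81, array([268.032, 203.52 ])), (0.76, array([393.92 , 298.416]))]
full [-0.0321 -0.0345 -0.    ] -0.3278 | fifth [-0.0064 -0.0069 -0.    ] -0.0656 dist 0.038
full [-0.0305 -0.1031 -0.    ] -0.3 | fifth [-0.0061 -0.0206 -0.    ] -0.06 dist 0.086
full [ 0.0444 -0.1117  0.0338] -0.2567 | fifth [ 0.0089 -0.0223  0.0068] -0.0513 dist 0.100
```

View pics/s2c.png

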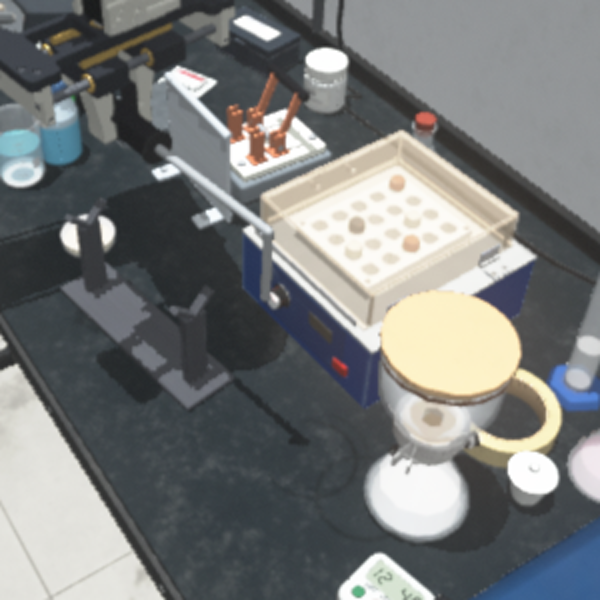

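The rod hangs straight from the gripper, with its bend at about (314,237) and tip at about (313,269) in the full frame. I'll swing it over now.

Request:
{"name": "send_rows", "arguments": {
  "deltas": [
    [[-0.005,-0.005,0],-0.04],
    [[-0.01,-0.012,0],-0.11],
    [[-0.018,-0.02,0],-0.185],
    [[-0.026,-0.028,0],-0.26],
    [[-0.032,-0.035,0],-0.328]
  ]
}}

```text
clock: 7.0
tool_pos: [0.4299, -0.2198, 0.316]
orientation: [179.9, 0.1, -51.7]
force: [-0.1, -0.6, -2.5]
opening: 0.0179
gripper_force: 29.8
```

Request:
{"name": "send_rows", "arguments": {
  "deltas": [
    [[-0.006,-0.021,0],-0.06],
    [[-0.012,-0.041,0],-0.12],
    [[-0.018,-0.062,0],-0.18],
    [[-0.024,-0.082,0],-0.24],
    [[-0.031,-0.103,0],-0.3]
  ]
}}

```text
clock: 7.42
tool_pos: [0.4797, -0.1494, 0.3159]
orientation: [179.9, 0.2, -24.8]
force: [1.0, 0.4, -1.3]
opening: 0.018
gripper_force: 29.8
```

Request:
{"name": "send_rows", "arguments": {
  "deltas": [
    [[0.009,-0.022,0.007],-0.06],
    [[0.018,-0.05,0.013],-0.12],
    [[0.027,-0.075,0.02],-0.18],
    [[0.038,-0.1,0.028],-0.23],
    [[0.044,-0.112,0.034],-0.257]
  ]
}}

```text
clock: 7.83
tool_pos: [0.5504, -0.0822, 0.288]
orientation: [180.0, 0.2, -1.6]
force: [0.8, -1.3, -1.1]
opening: 0.0175
gripper_force: 29.9
```

```bash
python3 - <<'E'
from h import *
np.set_printoptions(precision=4,suppress=True)
o=ctrl.get_obs(); print(o["tool_pos"],o["orientation"],o["opening"],o["force"])
s=ctrl.snapshot("scene"); t=ctrl.snapshot("top")
for n in ("hook_tip","lever_bar"):
  print(n,[(x["conf"],np.array(x["xy"])*[640,480]) for k in(s,t) for x in ctrl.boxes_of(k,n)[:1]])
R_=R.from_euler("xyz",o["orientation"],degrees=True).as_matrix()
ax=R_[:,0]; g=o["tool_pos"]+.047*R_[:,2]; bend=g+.18*ax; tip=bend+.075*R_[:,2]
print("expected bend",bend,"tip",tip,"scene",proj(s,[bend,tip]),"top",proj(t,[bend,tip]))
f=lambda c,k,w,h:cv2.resize(c[:,:,::-1],(w,h),interpolation=cv2.INTER_CUBIC)
a=f(s["color"][110:230,250:370],0,600,600); b=f(t["color"][160:280,200:240+0+0+60],0,0+500,600) if 0 else f(t["color"][150:290,215:255+6],0,200,600)
cv2.imwrite("pics/s3.png",np.hstack([a,b])); save(t,"t3")
E
```

```text
[ 0.5504 -0.0822  0.288 ] [179.9854   0.1938  -1.5731] 0.01748483356224042 [ 0.8275 -1.3433 -1.0805]
hook_tip [(0.94, array([262.016, 131.904])), (0.78, array([238.4  , 255.696]))]
lever_bar [(0.8, array([324.224, 166.08 ])), (0.87, array([255.104, 189.696]))]
expected bend [ 0.7302 -0.0872  0.2403] tip [ 0.73   -0.0872  0.1653] scene [[336.9611 106.8681]
 [335.075  136.7969]] top [[239.2365 153.3037]
 [245.2435 164.7529]]
```

View pics/s3.png

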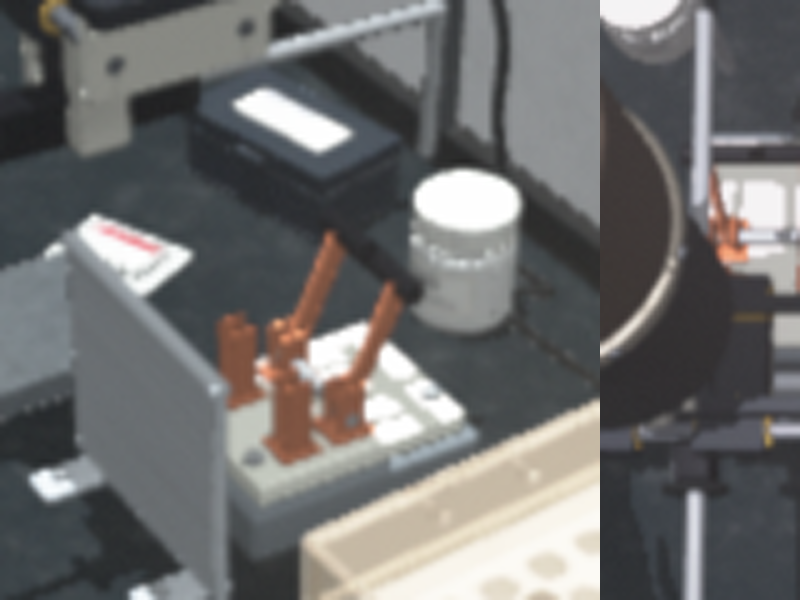

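```bash
python3 - <<'E'
from h import *
np.set_printoptions(precision=4,suppress=True)
o=ctrl.get_obs(); print(o["tool_pos"])
s=ctrl.snapshot("scene"); t=ctrl.snapshot("top")
print("bar scene",atz(s,324.5,163,.108),"tri",tri(s,(324.5,163),t,(250.8,185.3)))
print("bend tri",tri(s,(337.8,110.8),t,(238.6,153)), "axis pts exp", proj(s,[[.63,-.0845,.24],[.73,-.0872,.24]]))
for d in (0,2,4):
  a=np.radians(d); g=np.array([.5504,-.0822,.241]); b=g+.18*np.array([np.cos(a),-.0274,-np.sin(a)]); p=b+.075*np.array([-np.sin(a),0,-np.cos(a)]); print(d,proj(s,[g+.1*(b-g)/.18,b,p]).round(1).tolist())
c=s["color"]; g=c.astype(int).sum(2)
print("col sums 336 rows 100-150", g[98:150,336].tolist()); print("col 320",g[100:130,320].tolist()); print("row120-ish cols", g[125,325:348].tolist())
E
```

```text
[ 0.5492 -0.0842  0.2901]
bar scene [ 0.6987 -0.0932  0.108 ] tri (array([ 0.701 , -0.0899,  0.1053]), np.float64(0.00012975547115025044))
bend tri (array([ 0.7354, -0.0839,  0.2279]), np.float64(0.000553521348335388)) axis pts exp [[298.0265 118.3313]
 [336.8829 107.0379]]
0 [[306.2, 115.5], [337.0, 106.6], [335.2, 136.5]]
2 [[306.1, 117.0], [336.8, 109.2], [334.1, 139.2]]
4 [[306.0, 118.5], [336.6, 111.8], [333.0, 141.8]]
col sums 336 rows 100-150 [425, 421, 425, 420, 422, 421, 424, 423, 421, 423, 423, 451, 593, 581, 430, 306, 320, 347, 347, 307, 284, 291, 298, 299, 312, 318, 317, 322, 323, 324, 324, 323, 323, 331, 330, 325, 326, 326, 325, 325, 322, 318, 267, 190, 157, 179, 250, 527, 745, 762, 762, 762]
col 320 [435, 433, 436, 438, 435, 435, 435, 434, 434, 434, 434, 434, 432, 461, 607, 619, 487, 334, 238, 214, 208, 198, 175, 142, 124, 126, 126, 121, 129, 133]
row120-ish cols [202, 211, 226, 243, 302, 393, 430, 439, 436, 426, 347, 322, 319, 242, 195, 189, 240, 379, 423, 431, 431, 427, 426]
```

Request:
{"name": "send_rows", "arguments": {
  "deltas": [
    [[0,0.002,0.015],0],
    [[0,0.004,0.04],0],
    [[0,0.004,0.065],0],
    [[0,0.004,0.085],0],
    [[0,0.004,0.1],0]
  ]
}}

```text
clock: 8.65
tool_pos: [0.5489, -0.0875, 0.2095]
orientation: [-180.0, 0.0, -2.0]
force: [-0.3, -0.2, -2.9]
opening: 0.0179
gripper_force: 29.8
```

Request:
{"name": "send_rows", "arguments": {
  "deltas": [
    [[0,0,0],0],
    [[-0.003,0,0],0],
    [[-0.008,0,0],0],
    [[-0.012,0,0],0],
    [[-0.015,0,0],0]
  ]
}}

```text
clock: 9.07
tool_pos: [0.5376, -0.0866, 0.2117]
orientation: [-180.0, -0.1, -1.9]
force: [-0.3, -0.4, -1.4]
opening: 0.0179
gripper_force: 29.8
```

```bash
python3 - <<'E'
from h import *
np.set_printoptions(precision=4,suppress=True)
o=ctrl.get_obs(); print(o["tool_pos"],o["orientation"],o["opening"],o["force"])
s=ctrl.snapshot("scene")
c=s["color"][110:220,250:370]; cv2.imwrite("pics/s4.png",cv2.resize(c[:,:,::-1],(654,600),interpolation=cv2.INTER_CUBIC))
E
```

```text
[ 0.5376 -0.0866  0.2117] [-179.9783   -0.0991   -1.8827] 0.017911545677621734 [-0.2766 -0.3829 -1.385 ]
```

View pics/s4.png

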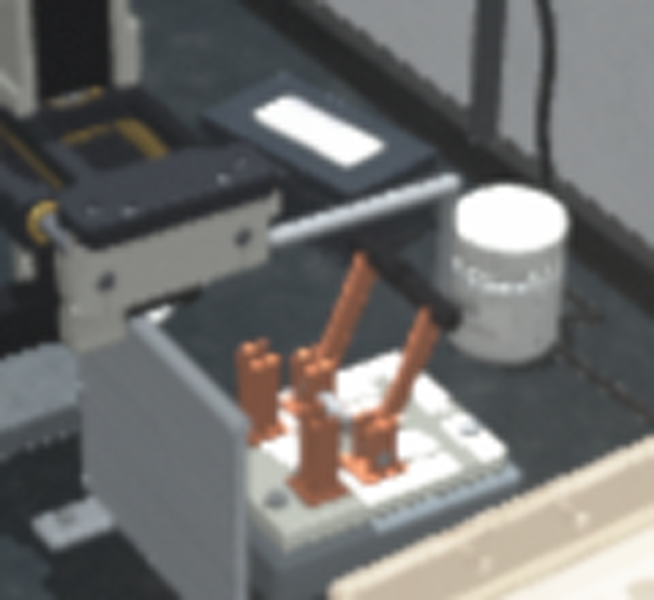

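The hook's stem hangs behind the bar, with the shaft end at about (333,143) in the full frame. I'll start the pull.

Request:
{"name": "send_rows", "arguments": {
  "deltas": [
    [[-0.003,0,0],0],
    [[-0.006,0,0],0],
    [[-0.009,0,0],0],
    [[-0.012,0,0],0],
    [[-0.015,0,0],0]
  ]
}}

```text
clock: 9.53
tool_pos: [0.5255, -0.0861, 0.2106]
orientation: [180.0, 0.0, -1.9]
force: [0.4, -0.7, -2.1]
opening: 0.0177
gripper_force: 29.8
```

Request:
{"name": "send_rows", "arguments": {
  "deltas": [
    [[-0.004,0,0],0],
    [[-0.008,0,0],0],
    [[-0.012,0,0],0],
    [[-0.016,0,0],0],
    [[-0.02,0,0],0]
  ]
}}

```text
clock: 9.95
tool_pos: [0.5104, -0.0854, 0.2112]
orientation: [-180.0, -0.1, -1.8]
force: [4.3, 0.3, -0.0]
opening: 0.0178
gripper_force: 30.0
```

Request:
{"name": "send_rows", "arguments": {
  "deltas": [
    [[-0.004,0,0],0],
    [[-0.008,0,0],0],
    [[-0.012,0,0],0],
    [[-0.016,0,0],0],
    [[-0.02,0,0],0]
  ]
}}

```text
clock: 10.37
tool_pos: [0.4934, -0.0851, 0.2106]
orientation: [-180.0, 0.0, -1.9]
force: [3.7, 0.9, -1.3]
opening: 0.0178
gripper_force: 30.0
```

Request:
{"name": "send_rows", "arguments": {
  "deltas": [
    [[-0.004,0,0.002],0],
    [[-0.008,0,0.004],0],
    [[-0.012,0,0.006],0],
    [[-0.016,0,0.008],0],
    [[-0.02,0,0.01],0]
  ]
}}

```text
clock: 10.78
tool_pos: [0.4773, -0.0846, 0.2023]
orientation: [180.0, 0.0, -1.9]
force: [3.9, 1.2, 0.6]
opening: 0.0178
gripper_force: 30.0
```

Request:
{"name": "send_rows", "arguments": {
  "deltas": [
    [[-0.003,0,0.002],0],
    [[-0.006,0,0.004],0],
    [[-0.009,0,0.005],0],
    [[-0.012,0,0.006],0],
    [[-0.015,0,0.006],0]
  ]
}}

```text
clock: 11.2
tool_pos: [0.4653, -0.0843, 0.1975]
orientation: [180.0, 0.0, -1.9]
force: [3.8, -0.1, -2.1]
opening: 0.0175
gripper_force: 30.0
```

```bash
python3 - <<'E'
from h import *
np.set_printoptions(precision=4,suppress=True)
o=ctrl.get_obs(); print(o["tool_pos"],o["orientation"],o["opening"],o["force"],o["moment"])
s=ctrl.snapshot("scene")
c=s["color"][110:220,250:370]; cv2.imwrite("pics/s5.png",cv2.resize(c[:,:,::-1],(654,600),interpolation=cv2.INTER_CUBIC))
E
```

```text
[ 0.4653 -0.0843  0.1975] [179.9903   0.0357  -1.8894] 0.017542094862410054 [ 3.8254 -0.0567 -2.1189] [-0.0635 -1.2472 -0.0272]
```

View pics/s5.png

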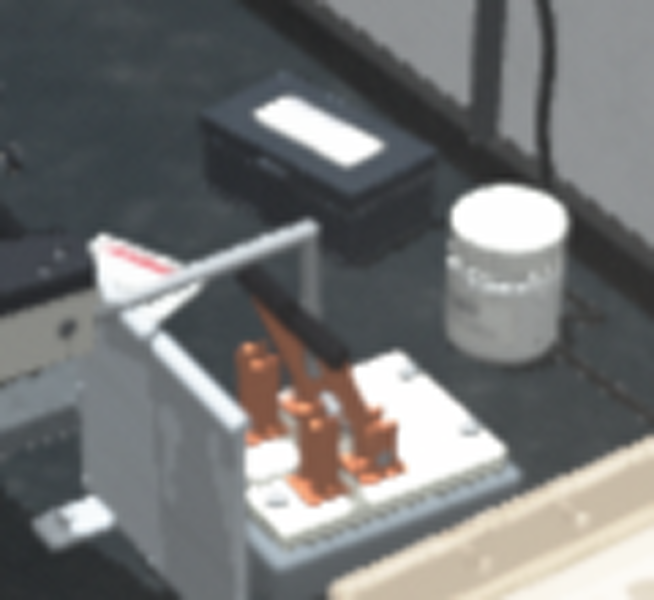

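The lever is a bit past upright. The shaft clears the screen and the rod has tipped slightly nose-up, so I'll lower it a little and keep pulling gently.

Request:
{"name": "send_rows", "arguments": {
  "deltas": [
    [[-0.002,0,0.002],0],
    [[-0.004,0,0.004],0],
    [[-0.006,0,0.006],0],
    [[-0.008,0,0.008],0],
    [[-0.01,0,0.008],0]
  ]
}}

```text
clock: 11.67
tool_pos: [0.4574, -0.0839, 0.1909]
orientation: [180.0, 0.0, -1.9]
force: [3.6, -0.1, -1.9]
opening: 0.0177
gripper_force: 30.0
```

Request:
{"name": "send_rows", "arguments": {
  "deltas": [
    [[-0.001,0,0],0],
    [[-0.002,0,0],0],
    [[-0.003,0,0],0],
    [[-0.004,0,0],0],
    [[-0.005,0,0],0]
  ]
}}

```text
clock: 12.08
tool_pos: [0.4537, -0.0838, 0.1912]
orientation: [-180.0, 0.0, -1.9]
force: [5.0, -0.3, -4.2]
opening: 0.0182
gripper_force: 30.0
```

Request:
{"name": "send_rows", "arguments": {
  "deltas": [
    [[-0.001,0,0],0],
    [[-0.002,0,0],0],
    [[-0.003,0,0],0],
    [[-0.004,0,0],0],
    [[-0.005,0,0],0]
  ]
}}

```text
clock: 12.5
tool_pos: [0.453, -0.0832, 0.1926]
orientation: [-180.0, -0.4, -1.8]
force: [14.5, -1.8, -6.3]
opening: 0.0182
gripper_force: 30.0
```

Request:
{"name": "send_rows", "arguments": {
  "deltas": [
    [[0.0022,0,0],0],
    [[0.0022,0,0],0],
    [[0.0022,0,0],0],
    [[0.0022,0,0],0],
    [[0.0022,0,0],0]
  ]
}}

```text
clock: 12.92
tool_pos: [0.4533, -0.0834, 0.1921]
orientation: [-180.0, -0.2, -1.8]
force: [7.7, -0.4, -4.0]
opening: 0.0178
gripper_force: 30.0
```

```bash
python3 - <<'E'
from h import *
np.set_printoptions(precision=4,suppress=True)
o=ctrl.get_obs(); print(o["tool_pos"],o["orientation"],o["force"],o["moment"])
s=ctrl.snapshot("scene")
c=s["color"][110:220,250:370]; cv2.imwrite("pics/s6.png",cv2.resize(c[:,:,::-1],(654,600),interpolation=cv2.INTER_CUBIC))
o=ctrl.get_obs(); print(o["force"])
E
```

```text
[ 0.4533 -0.0834  0.1921] [-179.9736   -0.222    -1.8363] [ 7.6759 -0.4249 -4.0276] [-0.0071 -2.8057  0.0138]
[ 8.5585 -0.1945 -3.4744]
```

View pics/s6.png

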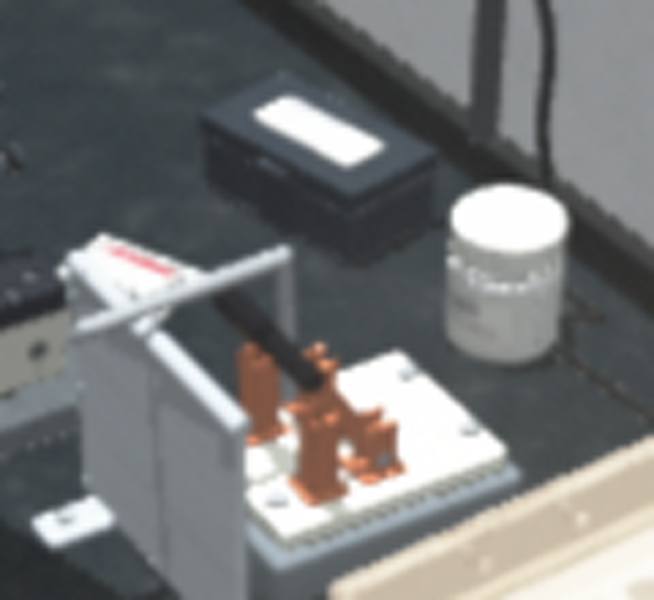

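```bash
python3 - <<'E'
from h import *
s=ctrl.snapshot("scene"); o=ctrl.get_obs(); print(o["clock"],o["force"].round(1))
for th in (0,.5,.8,.9,1.0,1.1,1.2):
  for hx in (.661,):
    a=.6-th; print(th,proj(s,[[hx+.07*np.sin(a),-.088+dy,.05+.07*np.cos(a)] for dy in(.038,0,-.038)]).round(1).tolist())
E
```

```text
13.0167 [ 7.9  0.6 -2.9]
0 [[314.9, 154.3], [323.9, 161.8], [333.3, 169.6]]
0.5 [[303.6, 154.1], [312.6, 161.7], [321.9, 169.6]]
0.8 [[296.2, 157.0], [305.0, 164.7], [314.3, 172.8]]
0.9 [[293.7, 158.5], [302.6, 166.3], [311.8, 174.4]]
1.0 [[291.3, 160.2], [300.1, 168.0], [309.3, 176.1]]
1.1 [[289.1, 162.1], [297.8, 169.9], [307.0, 178.1]]
1.2 [[286.9, 164.2], [295.6, 172.1], [304.7, 180.3]]
```

Request:
{"name": "send_rows", "arguments": {
  "deltas": [
    [[0,0,0],0],
    [[0,0,0],0],
    [[0,0,0],0],
    [[0,0,0],0],
    [[0,0,0],0]
  ]
}}

```text
clock: 13.43
tool_pos: [0.4533, -0.0834, 0.1922]
orientation: [-180.0, -0.2, -1.8]
force: [7.9, -1.1, -3.2]
opening: 0.0179
gripper_force: 30.0
```

```bash
python3 - <<'E'
from h import *
np.set_printoptions(linewidth=220)
t=ctrl.snapshot("top"); o=ctrl.get_obs(); print(o["clock"],o["force"].round(1),o["tool_pos"])
for n,th in((cv2.imread("pics/top.png"),0),(t["color"][:,:,::-1],1)):
    g=n.astype(int).sum(2)//3
    print(g[180:245,236:272:3].T.tolist())
for th in(0,1,1.1,1.2):
    for hx in(.661,.667):
        print(th,hx,proj(t,[[hx+.07*np.sin(.6-th),-.088+dy,.05+.07*np.cos(.6-th)] for dy in(.038,-.038)]).round(1).tolist())
print("screen bead",proj(t,[[.5785,-.0176,.13],[.5705,-.0176,.13]]).round(1).tolist())
E
```

```text
13.4833 [ 8.1  0.5 -4.2] [ 0.45335321 -0.0834105   0.19213474]
[[76, 94, 115, 103, 77, 79, 73, 69, 113, 155, 161, 164, 165, 165, 159, 147, 147, 147, 150, 161, 175, 180, 180, 176, 169, 171, 178, 182, 191, 201, 204, 208, 215, 219, 222, 223, 223, 222, 223, 225, 229, 233, 235, 235, 235, 235, 235, 235, 235, 231, 211, 179, 176, 155, 117, 89, 125, 201, 236, 234, 197, 130, 106, 109, 109], [84, 128, 181, 175, 93, 78, 75, 80, 117, 153, 176, 202, 218, 224, 235, 241, 242, 242, 242, 240, 231, 220, 217, 215, 216, 217, 214, 211, 215, 221, 227, 220, 183, 142, 132, 132, 135, 137, 159, 197, 209, 215, 225, 237, 243, 243, 243, 243, 243, 242, 225, 163, 178, 159, 120, 90, 125, 199, 235, 234, 198, 134, 111, 109, 109], [89, 130, 181, 176, 94, 79, 74, 73, 126, 170, 166, 156, 145, 151, 153, 130, 122, 111, 114, 123, 130, 121, 111, 112, 131, 142, 121, 121, 147, 165, 186, 220, 239, 224, 143, 114, 113, 111, 113, 136, 162, 177, 205, 232, 240, 234, 230, 231, 237, 241, 225, 165, 179, 159, 119, 92, 126, 199, 235, 230, 177, 129, 111, 110, 111], [89, 130, 180, 173, 92, 79, 74, 74, 129, 179, 184, 188, 220, 240, 236, 220
[... 6348 characters left out ...]
123, 211, 243, 244, 244, 244, 244, 244, 244, 244, 244, 244, 244, 244, 244, 244, 244, 244, 243, 236, 190, 137, 129, 130, 131, 132, 153, 178, 188, 198, 222, 235, 202, 143, 137, 137, 128, 126, 127, 133, 172, 216, 235, 243, 244, 244, 244, 244, 243, 230, 184, 186, 157, 106, 92, 125, 195, 231, 224, 168, 131, 114, 112, 110]]
0 0.661 [[232.9, 185.8], [266.7, 184.6]]
0 0.667 [[232.9, 183.2], [266.7, 182.0]]
1 0.661 [[232.4, 214.3], [266.7, 213.1]]
1 0.667 [[232.4, 211.6], [266.7, 210.5]]
1.1 0.661 [[232.7, 217.3], [266.9, 216.2]]
1.1 0.667 [[232.7, 214.7], [266.9, 213.6]]
1.2 0.661 [[233.0, 220.3], [267.1, 219.2]]
1.2 0.667 [[233.0, 217.7], [267.1, 216.6]]
screen bead [[216.2, 238.1], [216.2, 241.7]]
```

```bash
python3 - <<'E'
from h import *
np.set_printoptions(precision=4,suppress=True)
t=ctrl.snapshot("top"); s=ctrl.snapshot("scene"); o=ctrl.get_obs(); print(o["clock"],o["force"].round(1),o["joint_pos"].round(1))
print("pin",atz(t,254,204.5,.05),"bar now z.108/.113",atz(t,250,216,.108),atz(t,250,216,.113),"bar open",atz(t,250,185.8,.108))
# slab edges col 257: top edge ~181.5, bottom ~230.5(white->grey), 233.5 base
for r in (181.5,230.3,233.3): print(r,atz(t,257,r,.04)[0])
# jaw tops rows 214-218, cheek rows
g=s["color"].astype(int).sum(2)//3
print("scene cols 285-312 step3, rows 158-190"); print(g[158:190,285:313:3].T.tolist())
for k in(s,t):
  r=ctrl.boxes_of(k,"lever_bar")[:1]; print([(x["conf"],np.array(x["xy"])*[640,480]) for x in r])
E
```

```text
13.5833 [ 8.1  0.1 -3.4] [ 14.2   5.6 -33.6   0.  -50.6  73.9]
pin [ 0.67   -0.0887  0.05  ] bar now z.108/.113 [ 0.63  -0.088  0.108] [ 0.6289 -0.0887  0.113 ] bar open [ 0.6991 -0.0884  0.108 ]
181.5 0.7280839578699108
230.3 0.6104827416545122
233.3 0.6033640695136294
scene cols 285-312 step3, rows 158-190
[[101, 214, 244, 239, 223, 183, 124, 84, 71, 68, 67, 66, 65, 68, 70, 71, 75, 109, 183, 236, 246, 243, 229, 192, 142, 116, 111, 111, 113, 121, 127, 128], [73, 106, 202, 216, 175, 115, 77, 68, 68, 69, 71, 70, 70, 69, 71, 73, 72, 68, 69, 76, 112, 182, 236, 246, 244, 231, 196, 148, 120, 113, 115, 123], [120, 202, 211, 168, 110, 67, 51, 47, 44, 47, 57, 65, 68, 68, 68, 71, 69, 70, 70, 70, 70, 72, 76, 109, 181, 235, 246, 245, 233, 201, 151, 121], [201, 208, 162, 107, 76, 63, 56, 54, 53, 50, 48, 47, 54, 63, 71, 85, 90, 90, 89, 88, 87, 88, 87, 87, 86, 94, 122, 183, 221, 194, 151, 133], [206, 156, 104, 77, 72, 70, 71, 69, 61, 55, 54, 49, 43, 43, 47, 64, 78, 88, 106, 101, 93, 92, 93, 93, 92, 93, 93, 93, 94, 95, 95, 103], [150, 103, 88, 85, 84, 84, 85, 83, 81, 80, 76, 68, 56, 54, 54, 52, 51, 59, 67, 81, 91, 93, 93, 93, 93, 94, 98, 113, 110, 102, 116, 119], [98, 98, 100, 100, 101, 100, 101, 102, 107, 109, 108, 108, 108, 101, 82, 63, 55, 54, 51, 50, 58, 79, 101, 110, 112, 122, 158, 164, 195, 200, 202, 230], [81, 79, 77, 74, 73, 72, 72, 74, 73, 74, 74, 72, 73, 73, 76, 83, 110, 91, 64, 57, 55, 50, 47, 58, 82, 95, 113, 104, 95, 98, 97, 95], [79, 81, 80, 78, 75, 75, 73, 75, 75, 74, 73, 72, 73, 75, 87, 126, 111, 100, 161, 135, 82, 68, 78, 87, 93, 94, 94, 96, 115, 110, 98, 96], [63, 71, 76, 76, 75, 76, 77, 79, 76, 76, 75, 74, 74, 76, 75, 75, 73, 80, 85, 119, 235, 250, 250, 233, 165, 109, 96, 103, 105, 97, 93, 91]]
[(0.58, array([302.72 , 176.592]))]
[(0.66, array([252.416, 216.384]))]
```

Request:
{"name": "send_rows", "arguments": {
  "deltas": [
    [[0,0,0],0],
    [[0,0,0],0],
    [[0,0,0],0],
    [[0,0,0],0],
    [[0,0,0],0]
  ]
}}

```text
clock: 14.1
tool_pos: [0.4533, -0.0834, 0.1921]
orientation: [-180.0, -0.2, -1.8]
force: [8.2, -0.8, -3.6]
opening: 0.0179
gripper_force: 30.0
```

Request:
{"name": "send_rows", "arguments": {
  "deltas": [
    [[0,0,0],0],
    [[0,0,0],0],
    [[0,0,0],0],
    [[0,0,0],0],
    [[0,0,0],0]
  ]
}}

```text
clock: 14.52
tool_pos: [0.4534, -0.0834, 0.1922]
orientation: [-180.0, -0.2, -1.8]
force: [7.4, -0.1, -3.4]
opening: 0.0181
gripper_force: 30.0
```

Request:
{"name": "send_rows", "arguments": {
  "deltas": [
    [[0,0,0],0],
    [[0,0,0],0],
    [[0,0,0],0],
    [[0,0,0],0],
    [[0,0,0],0]
  ]
}}

```text
clock: 14.93
tool_pos: [0.4533, -0.0834, 0.1921]
orientation: [-180.0, -0.2, -1.8]
force: [8.4, 0.4, -3.2]
opening: 0.0176
gripper_force: 30.0
```

Request:
{"name": "send_rows", "arguments": {
  "deltas": [
    [[0,0,0],0],
    [[0,0,0],0],
    [[0,0,0],0],
    [[0,0,0],0],
    [[0,0,0],0]
  ]
}}

```text
clock: 15.35
tool_pos: [0.4534, -0.0834, 0.1922]
orientation: [-180.0, -0.2, -1.8]
force: [8.1, -0.3, -4.3]
opening: 0.0176
gripper_force: 30.0
```

```bash
python3 - <<'E'
from h import *
t=ctrl.snapshot("top"); s=ctrl.snapshot("scene"); o=ctrl.get_obs(); print(o["clock"],o["force"].round(1),o["moment"].round(2),o["tool_pos"].round(4))
g=t["color"].astype(int).sum(2)//3; print(g[205:225,254:264:3].T.tolist())
# blade tilt in scene: right blade copper pixels; jaw/cheek tests by colour
c=s["color"].astype(int); m=(c[...,0]>c[...,2]+50)&(c[...,0]>90)
print("\n".join("".join(".#"[int(x)] for x in r) for r in m[158:204,284:330]))
for th in(1.0,1.1,1.2):
  for hx in(.661,.667): print(th,hx,[proj(s,[[hx+r*np.sin(.6-th),y,.05+r*np.cos(.6-th)] for r in(0,.035,.07)]).round(1).tolist() for y in(-.063,-.113)])
E
```

```text
15.45 [ 7.  -0.1 -4. ] [-0.04 -2.78 -0.02] [ 0.4534 -0.0834  0.1921]
[[225, 185, 218, 243, 244, 244, 244, 243, 226, 123, 82, 84, 79, 98, 148, 190, 225, 243, 244, 244], [223, 187, 220, 243, 244, 244, 243, 237, 193, 104, 80, 82, 79, 97, 148, 185, 190, 192, 192, 192], [216, 180, 208, 229, 233, 237, 235, 212, 174, 99, 80, 81, 77, 87, 122, 153, 194, 233, 243, 244], [129, 123, 119, 123, 121, 111, 106, 103, 93, 76, 78, 80, 75, 77, 91, 113, 160, 209, 234, 242]]
..............................................
..............................................
..............................................
..............................................
..............................................
..............................................
..............................................
..............................................
..............................................
..............................................
..............................................
..............................................
..............................................
...............................
[... 1485 characters left out ...]
..................................
1.0 0.661 [[[303.9, 181.8], [299.2, 172.5], [294.3, 162.8]], [[315.4, 192.3], [310.9, 183.0], [306.1, 173.3]]]
1.0 0.667 [[[305.9, 181.0], [301.3, 171.8], [296.5, 162.1]], [[317.5, 191.4], [313.0, 182.2], [308.3, 172.5]]]
1.1 0.661 [[[303.9, 181.8], [298.1, 173.5], [292.0, 164.7]], [[315.4, 192.3], [309.7, 184.0], [303.8, 175.3]]]
1.1 0.667 [[[305.9, 181.0], [300.2, 172.7], [294.2, 164.0]], [[317.5, 191.4], [311.9, 183.2], [306.0, 174.5]]]
1.2 0.661 [[[303.9, 181.8], [297.0, 174.5], [289.9, 166.8]], [[315.4, 192.3], [308.6, 185.0], [301.6, 177.4]]]
1.2 0.667 [[[305.9, 181.0], [299.2, 173.7], [292.1, 166.1]], [[317.5, 191.4], [310.8, 184.2], [303.8, 176.6]]]
```

The hinge cheek (about col 318, row 190) puts the hinge near x = 0.668. The bar at x = 0.629 is therefore at the closed stop, and it held about 8 N from 12.9 to 15.4 s. Next I unhook forward and lift out.

Request:
{"name": "send_rows", "arguments": {
  "deltas": [
    [[0.003,0,0],0],
    [[0.007,0,0],0],
    [[0.011,0,0],0],
    [[0.015,0,0],0],
    [[0.018,0,0],0]
  ]
}}

```text
clock: 15.87
tool_pos: [0.4659, -0.0843, 0.1911]
orientation: [180.0, 0.1, -1.9]
force: [0.0, 0.2, -2.4]
opening: 0.0177
gripper_force: 30.0
```

```bash
python3 - <<'E'
from h import *
t=ctrl.snapshot("top"); s=ctrl.snapshot("scene"); o=ctrl.get_obs(); print(o["clock"],o["force"].round(1),o["tool_pos"].round(4),o["orientation"].round(1))
g=t["color"].astype(int).sum(2)//3; print(g[205:225,254:264:3].T.tolist())
for n in("hook_tip",): print([(x["conf"],np.array(x["xy"])*[640,480]) for k in(s,t) for x in ctrl.boxes_of(k,n)[:1]])
b=np.array([o["tool_pos"][0]+.18,-.0895,.15]); print(proj(s,[b,b+[0,0,.015],b-[.08,-.0027,0]]).round(1).tolist())
q=s["color"].astype(int).sum(2)//3; print(q[140:165,290:314:3].T.tolist())
E
```

```text
15.9667 [-0.7 -0.5 -2.1] [ 0.4661 -0.0843  0.1911] [180.    0.   -1.9]
[[225, 182, 203, 220, 170, 140, 171, 224, 223, 124, 82, 82, 78, 97, 148, 190, 225, 243, 244, 244], [223, 181, 188, 208, 193, 189, 190, 200, 185, 106, 80, 82, 79, 97, 149, 187, 202, 210, 195, 193], [215, 178, 193, 210, 217, 223, 222, 183, 145, 92, 78, 81, 76, 86, 120, 150, 179, 220, 236, 241], [129, 123, 120, 122, 121, 110, 105, 103, 92, 76, 78, 81, 75, 76, 91, 111, 159, 208, 234, 242]]
[(0.87, array([226.432, 184.32 ])), (0.66, array([245.696, 251.808]))]
[[305.2, 153.5], [305.3, 147.8], [274.0, 163.5]]
[[45, 46, 45, 47, 51, 58, 68, 77, 80, 78, 74, 72, 72, 71, 69, 67, 69, 69, 74, 97, 188, 218, 191, 135, 80], [45, 46, 45, 47, 46, 48, 57, 61, 69, 72, 71, 72, 71, 71, 70, 70, 70, 71, 95, 184, 215, 186, 130, 81, 56], [50, 47, 46, 46, 47, 47, 48, 53, 63, 63, 69, 71, 72, 72, 72, 71, 70, 95, 180, 212, 182, 125, 85, 71, 67], [78, 62, 48, 46, 45, 45, 44, 46, 46, 47, 48, 62, 69, 70, 71, 71, 97, 189, 213, 177, 120, 81, 72, 70, 74], [54, 62, 57, 48, 47, 46, 46, 45, 46, 45, 47, 49, 52, 64, 72, 106, 199, 214, 172, 116, 82, 72, 71, 71, 73], [83, 67, 52, 49, 52, 52, 48, 47, 48, 48, 47, 49, 51, 65, 107, 197, 209, 167, 116, 99, 91, 86, 85, 84, 85], [88, 88, 72, 55, 48, 49, 54, 52, 47, 47, 48, 50, 50, 50, 72, 125, 124, 104, 97, 100, 101, 101, 101, 101, 101], [106, 90, 90, 85, 67, 51, 49, 54, 58, 53, 50, 48, 48, 50, 50, 53, 61, 66, 70, 75, 76, 76, 74, 75, 76]]
```

Request:
{"name": "send_rows", "arguments": {
  "deltas": [
    [[0.005,0,0],0],
    [[0.005,0,-0.035],0],
    [[0.005,0,-0.08],0],
    [[0.005,0,-0.12],0],
    [[0.005,0,-0.158],0]
  ]
}}

```text
clock: 16.48
tool_pos: [0.4699, -0.0844, 0.3197]
orientation: [180.0, -0.0, -1.9]
force: [1.0, 0.8, -2.7]
opening: 0.0178
gripper_force: 30.0
```

```bash
python3 - <<'E'
from h import *
from plan import plan
t=ctrl.snapshot("top"); o=ctrl.get_obs(); print(o["clock"],o["force"].round(1),o["tool_pos"].round(4),o["orientation"].round(1))
g=t["color"].astype(int).sum(2)//3; print(g[205:225,254:264:3].T.tolist())
plan([(0.470,-.0843,.317,-1.9),(0.455,-.14,.317,-30),(0.43,-.2,.317,-57),(.4065,-.2498,.317,-81.5)])
E
```

```text
16.5333 [ 3.6 -0.2  5.7] [ 0.4724 -0.0847  0.326 ] [180.   -0.5  -1.8]
[[225, 184, 218, 243, 244, 244, 244, 243, 227, 121, 74, 72, 70, 95, 148, 189, 225, 243, 244, 244], [223, 187, 220, 243, 244, 244, 244, 243, 227, 121, 76, 77, 73, 95, 148, 190, 225, 243, 244, 244], [166, 161, 205, 227, 232, 236, 232, 197, 161, 96, 77, 80, 75, 85, 121, 152, 192, 233, 242, 242], [126, 121, 116, 117, 115, 107, 103, 102, 92, 74, 76, 80, 74, 76, 90, 107, 122, 150, 178, 190]]
full [-0.0164  0.0702 -0.    ] 0.3122 | fifth [-0.0033  0.014  -0.    ] 0.0624 dist 0.058
full [ 0.0104  0.0806 -0.    ] 0.3 | fifth [ 0.0021  0.0161 -0.    ] 0.06 dist 0.065
full [ 0.0362  0.0585 -0.    ] 0.2722 | fifth [ 0.0072  0.0117 -0.    ] 0.0544 dist 0.055
```

Request:
{"name": "send_rows", "arguments": {
  "deltas": [
    [[0,0.005,0],0.02],
    [[-0.005,0.02,0],0.09],
    [[-0.01,0.04,0],0.165],
    [[-0.013,0.055,0],0.24],
    [[-0.016,0.07,0],0.312]
  ]
}}

```text
clock: 16.95
tool_pos: [0.4546, -0.1405, 0.3166]
orientation: [180.0, 0.1, -30.4]
force: [-0.0, -0.0, -1.6]
opening: 0.0179
gripper_force: 30.0
```

Request:
{"name": "send_rows", "arguments": {
  "deltas": [
    [[0.002,0.016,0],0.06],
    [[0.004,0.032,0],0.12],
    [[0.006,0.048,0],0.18],
    [[0.008,0.065,0],0.24],
    [[0.01,0.081,0],0.3]
  ]
}}

```text
clock: 17.37
tool_pos: [0.4291, -0.2006, 0.3165]
orientation: [179.9, 0.1, -57.3]
force: [-0.7, -0.1, -1.9]
opening: 0.0179
gripper_force: 30.0
```

Request:
{"name": "send_rows", "arguments": {
  "deltas": [
    [[0.008,0.014,0],0.065],
    [[0.016,0.028,0],0.13],
    [[0.025,0.042,0],0.19],
    [[0.032,0.053,0],0.24],
    [[0.036,0.059,0],0.272]
  ]
}}

```text
clock: 17.78
tool_pos: [0.405, -0.2507, 0.3165]
orientation: [179.9, 0.1, -81.8]
force: [0.0, -0.2, -2.1]
opening: 0.0176
gripper_force: 30.0
```

```bash
python3 - <<'E'
from h import *
np.set_printoptions(precision=4,suppress=True)
for _ in range(6): t=ctrl.snapshot("top")
s=ctrl.snapshot("scene"); w=ctrl.snapshot("wrist"); o=ctrl.get_obs(); print(o["clock"],o["force"].round(1),o["tool_pos"].round(4),o["orientation"].round(2))
for n in("hook_tip",): print([(x["conf"],np.array(x["xy"])*[640,480]) for k in(s,t) for x in ctrl.boxes_of(k,n)[:1]])
R_=R.from_euler("xyz",o["orientation"],degrees=True).as_matrix(); g=o["tool_pos"]+.047*R_[:,2]
for k,n in((s,"scene"),(t,"top"),(w,"wrist")):
  c=ctrl.cut_out(k,"hook_rod")
  if c:
    v,u=np.nonzero(c[0]["pixels"]); i=v.argmax(); print(n,round(c[0]["conf"],2),"u",u.min(),u.max(),"v",v.min(),v.max(),"at umax v",v[u==u.max()].mean(),"at vmax u",u[i], "cols top edge",[(x,v[u==x].min(),v[u==x].max()) for x in range(u.min(),u.max()+1,6)])
  print(n,"exp",proj(k,[g+R_[:,0]*.05,g+R_[:,0]*.18,g+R_[:,0]*.18+.075*R_[:,2]]).round(1).tolist())
E
```

```text
18.1833 [ 0.3 -0.1 -2.7] [ 0.4062 -0.2496  0.3176] [179.99   0.01 -81.36]
[(0.79, array([266.176, 199.104])), (0.76, array([391.104, 299.808]))]Traceback (most recent call last):
  File "<stdin>", line 10, in <module>
    return umr_minimum(a, axis, None, out, keepdims, initial, where)
ValueError: zero-size array to reduction operation minimum which has no identity
```

```bash
python3 - <<'E'
from h import *
s=ctrl.snapshot("scene"); o=ctrl.get_obs(); p=o["tool_pos"]
a=cv2.imread("pics/s2.png"); b=np.ascontiguousarray(s["color"][:,:,::-1])
def axis(im):
    g=im.astype(int).sum(2); out=[]
    for c in (288,296,304,310):
        r=np.arange(200,250); w=np.clip(g[200:250,c]-330,0,None)*(g[200:250,c]>330); out.append((c,g[205:250,c].tolist()))
    return out
for (c,x),(_,y) in zip(axis(a),axis(b)): print(c,x,"\n  ",y)
print("stem rows 250,262 old/new",[ [im.astype(int).sum(2)[r,306:322].tolist() for im in(a,b)] for r in(250,262)])
q=lambda tp:proj(s,[np.array(tp)-[0,0,.047]+np.array([.148,-.989,0])*k for k in(.1,.18)]).round(1).tolist()
print(p,q([.4071,-.2501,.322]),q(p))
E
```

```text
288 [388, 390, 389, 388, 383, 381, 387, 462, 577, 669, 682, 650, 565, 450, 371, 372, 382, 389, 429, 586, 695, 740, 750, 751, 723, 554, 332, 239, 225, 210, 192, 164, 151, 150, 151, 147, 148, 148, 149, 152, 145, 144, 143, 145, 143] 
   [389, 387, 387, 386, 386, 383, 387, 448, 616, 677, 673, 625, 526, 411, 361, 376, 382, 390, 431, 586, 693, 740, 749, 751, 723, 555, 331, 238, 224, 209, 191, 165, 151, 151, 154, 150, 149, 149, 147, 151, 148, 145, 143, 140, 144]
296 [432, 500, 535, 518, 466, 382, 311, 290, 285, 274, 272, 266, 280, 381, 541, 660, 685, 657, 572, 454, 322, 282, 268, 228, 204, 184, 167, 191, 207, 211, 209, 214, 216, 211, 209, 207, 210, 213, 212, 216, 216, 211, 207, 195, 191] 
   [433, 503, 539, 518, 466, 381, 314, 290, 284, 277, 273, 269, 307, 467, 631, 677, 660, 591, 478, 349, 248, 264, 265, 229, 205, 187, 168, 193, 206, 213, 209, 214, 216, 210, 212, 209, 213, 214, 214, 216, 214, 209, 205, 197, 189]
304 [764, 761, 692, 524, 482, 510, 545, 513, 411, 320, 296, 289, 286, 279, 280, 255, 214, 222, 250, 322, 519, 662, 688, 660, 577, 460, 329, 344, 649, 727, 733, 720, 666, 482, 300, 
[... 502 characters left out ...]
4, 224] 
   [628, 505, 472, 422, 492, 482, 373, 308, 295, 292, 291, 318, 415, 460, 426, 393, 386, 385, 383, 385, 386, 385, 429, 547, 660, 679, 651, 574, 487, 490, 460, 394, 380, 417, 495, 525, 513, 453, 361, 299, 279, 277, 275, 273, 275]
stem rows 250,262 old/new [[[186, 186, 186, 188, 222, 304, 332, 337, 335, 335, 392, 564, 680, 720, 714, 656], [186, 185, 188, 202, 272, 328, 349, 347, 335, 307, 382, 563, 680, 719, 714, 656]], [[180, 177, 178, 190, 266, 320, 331, 332, 323, 238, 182, 168, 171, 230, 319, 291], [175, 174, 181, 188, 248, 317, 343, 343, 332, 280, 211, 173, 171, 229, 319, 288]]]
[ 0.4061407  -0.24968592  0.31776829] [[277.3, 203.6], [311.8, 229.1]] [[276.8, 205.8], [311.0, 231.3]]
```

Request:
{"name": "send_rows", "arguments": {
  "deltas": [
    [[0,0,0.03],0],
    [[0,0,0.075],0],
    [[0,0,0.12],0],
    [[0,0,0.155],0],
    [[0,0,0.178],0]
  ]
}}

```text
clock: 18.8
tool_pos: [0.4047, -0.2495, 0.1727]
orientation: [179.9, 0.1, -81.4]
force: [-0.2, 0.8, -2.4]
opening: 0.0173
gripper_force: 30.0
```

Request:
{"name": "send_rows", "arguments": {
  "deltas": [
    [[0,0,0.005],0],
    [[0,0,0.01],0],
    [[0,0,0.015],0],
    [[0,0,0.02],0],
    [[0,0,0.024],0]
  ]
}}

```text
clock: 19.22
tool_pos: [0.4079, -0.2505, 0.1592]
orientation: [-179.8, -0.1, -81.3]
force: [-11.0, 11.5, 47.6]
opening: 0.0178
gripper_force: 30.0
```

Request:
{"name": "send_rows", "arguments": {
  "deltas": [
    [[0,0,0.001],0],
    [[0,0,0.002],0],
    [[0,0,0.003],0],
    [[0,0,0.003],0],
    [[0,0,0.003],0]
  ]
}}

```text
clock: 19.63
tool_pos: [0.4079, -0.2506, 0.1589]
orientation: [-179.7, -0.2, -81.3]
force: [-11.4, 10.6, 41.7]
opening: 0.0179
gripper_force: 30.0
```

Request:
{"name": "send_rows", "arguments": {
  "deltas": [
    [[0,0,-0.002],0],
    [[0,0,-0.005],0],
    [[0,0,-0.007],0],
    [[0,0,-0.007],0],
    [[0,0,-0.007],0]
  ]
}}

```text
clock: 20.05
tool_pos: [0.4071, -0.2501, 0.1601]
orientation: [-179.9, -0.1, -81.4]
force: [1.0, 1.1, 4.4]
opening: 0.0174
gripper_force: 30.0
```

```bash
python3 - <<'E'
from h import *
s=ctrl.snapshot("scene"); t=ctrl.snapshot("top"); w=ctrl.snapshot("wrist"); o=ctrl.get_obs(); print(o["clock"],o["force"].round(1),o["tool_pos"].round(4),o["orientation"].round(2)); save(s,"s7"); save(t,"t7"); save(w,"w7")
for nm,k,cols,r0,r1 in(("scene",s,(266,280,290,300,308),255,315),("top",t,(366,375,385,395,405),290,318)):
    a=cv2.imread(f"pics/{nm}.png").astype(int).sum(2); b=k["color"].astype(int).sum(2)
    for c in cols:
        f=lambda g:(lambda x:round(float((np.arange(r0,r1)*x).sum()/max(x.sum(),1)),2))(np.clip(g[r0:r1,c]-380,0,None))
        print(nm,c,f(a),f(b))
    for c in cols[::2]: print(c,a[r0:r1:1,c].tolist(),"\n ",b[r0:r1,c].tolist())
E
```

```text
20.2 [1.3 1.4 6.6] [ 0.4072 -0.2501  0.16  ] [-1.7989e+02 -6.0000e-02 -8.1400e+01]
scene 266 264.72 267.0
scene 280 276.66 276.85
scene 290 285.24 285.6
scene 300 293.78 294.01
scene 308 300.64 300.88
266 [187, 152, 120, 103, 102, 103, 153, 358, 573, 655, 649, 584, 466, 322, 225, 201, 198, 212, 293, 310, 300, 282, 231, 195, 196, 248, 315, 339, 342, 336, 269, 212, 199, 197, 199, 196, 197, 197, 197, 200, 206, 211, 249, 309, 288, 269, 319, 340, 345, 345, 345, 342, 341, 341, 346, 344, 343, 344, 340, 339] 
  [123, 115, 101, 108, 99, 104, 113, 182, 314, 370, 379, 377, 409, 332, 199, 138, 128, 162, 284, 311, 300, 281, 198, 136, 128, 154, 189, 202, 202, 200, 200, 205, 201, 201, 202, 200, 197, 195, 196, 202, 201, 204, 202, 203, 205, 216, 302, 343, 350, 351, 347, 344, 345, 348, 350, 351, 346, 347, 347, 342]
290 [205, 211, 209, 203, 205, 207, 207, 204, 202, 203, 196, 198, 198, 200, 202, 204, 190, 189, 186, 189, 184, 185, 183, 186, 186, 195, 205, 281, 472, 621, 663, 634, 546, 410, 278, 201, 188, 187, 185, 187, 191, 186, 194, 199, 201, 202, 232, 222, 208, 205, 203, 224, 304, 336, 333, 308, 246, 2
[... 1201 characters left out ...]
2, 190, 204, 244, 278, 294, 291, 276, 259, 253, 268, 288, 389, 555, 642, 581, 417, 291, 272, 273, 270, 275, 311, 340, 316]
385 [222, 224, 222, 223, 218, 218, 219, 216, 201, 180, 185, 293, 477, 623, 624, 453, 247, 208, 207, 206, 208, 207, 204, 206, 203, 203, 206, 200] 
  [229, 227, 221, 225, 221, 220, 222, 221, 218, 204, 180, 231, 424, 641, 673, 499, 270, 211, 208, 209, 211, 208, 209, 206, 206, 207, 209, 205]
405 [217, 216, 216, 215, 213, 202, 176, 235, 425, 631, 662, 498, 291, 228, 212, 219, 217, 214, 205, 206, 206, 212, 215, 217, 213, 210, 209, 210] 
  [219, 218, 219, 216, 213, 202, 179, 204, 382, 587, 646, 538, 356, 246, 217, 220, 220, 214, 209, 206, 212, 212, 217, 217, 215, 209, 212, 212]
```

The front shaft sits within 0.3 px of its stored position in both views, so the rod is seated in both notches. Releasing and retreating.

Request:
{"name": "send_rows", "arguments": {
  "deltas": [
    [[0,0,-0.0008],0],
    [[0,0,-0.0008],0],
    [[0,0,-0.0008],0],
    [[0,0,-0.0008],0],
    [[0,0,-0.0008],0]
  ]
}}

```text
clock: 20.62
tool_pos: [0.4069, -0.2501, 0.1603]
orientation: [-179.9, -0.0, -81.4]
force: [5.4, -0.2, 2.0]
opening: 0.0177
gripper_force: 30.0
```

Request:
{"name": "send_rows", "arguments": {
  "deltas": [
    [[0,0,0],0],
    [[0,0,0],0],
    [[0,0,0],0],
    [[0,0,0],0],
    [[0,0,0],0]
  ],
  "gripper": 1
}}

```text
clock: 21.03
tool_pos: [0.4052, -0.2498, 0.1596]
orientation: [179.9, 0.0, -81.5]
force: [-0.4, 0.9, -1.2]
opening: 0.0457
gripper_force: 0.0
```

Request:
{"name": "send_rows", "arguments": {
  "deltas": [
    [[0,0,0],0],
    [[0,0,0],0],
    [[0,0,0],0],
    [[0,0,0],0],
    [[0,0,0],0]
  ]
}}

```text
clock: 21.45
tool_pos: [0.406, -0.2499, 0.16]
orientation: [180.0, 0.0, -81.4]
force: [0.4, -0.4, 0.3]
opening: 0.079
gripper_force: 0.0
```

Request:
{"name": "send_rows", "arguments": {
  "deltas": [
    [[0,0,-0.02],0],
    [[0,0,-0.06],0],
    [[0,0,-0.11],0],
    [[0,0,-0.16],0],
    [[0,0,-0.2],0]
  ]
}}

```text
clock: 21.87
tool_pos: [0.4061, -0.2501, 0.3232]
orientation: [-179.9, -0.1, -81.4]
force: [1.9, -0.4, -0.9]
opening: 0.0878
gripper_force: 0.0
```

```bash
python3 - <<'E'
from h import *
for _ in range(4): s=ctrl.snapshot("scene")
t=ctrl.snapshot("top"); o=ctrl.get_obs(); print(o["clock"],o["force"].round(1),o["tool_pos"].round(4),o["opening"])
for nm,k,cols,r0,r1 in(("scene",s,(280,290,300,308),255,315),("top",t,(366,375,385,395,405),290,318)):
    a=cv2.imread(f"pics/{nm}.png").astype(int).sum(2); b=k["color"].astype(int).sum(2)
    f=lambda g,c:(lambda x:round(float((np.arange(r0,r1)*x).sum()/max(x.sum(),1)),2))(np.clip(g[r0:r1,c]-380,0,None))
    print(nm,[(c,f(a,c),f(b,c)) for c in cols])
g=t["color"].astype(int).sum(2)//3; print(g[205:225,260].tolist())
for n,k in(("beaker_blue",t),("petri",t),("timer",t),("screen",t)): print(n,[np.round(np.array(x["xy"])*[640,480],1) for x in ctrl.boxes_of(k,n)[:1]])
E
```

```text
22.1167 [ 0.3  0.2 -0.8] [ 0.4056 -0.2497  0.3196] 0.08784507556330884
scene [(280, 276.66, 276.68), (290, 285.24, 285.28), (300, 293.78, 293.81), (308, 300.64, 300.71)]
top [(366, 306.69, 306.69), (375, 305.1, 305.13), (385, 303.45, 303.45), (395, 301.59, 301.58), (405, 299.68, 299.68)]
[217, 183, 210, 230, 234, 238, 236, 215, 179, 103, 82, 83, 79, 88, 123, 155, 197, 235, 243, 244]
beaker_blue [array([260.4, 207.5])]
petri []
timer [array([482.9, 300.3])]
screen [array([254.3, 246.2])]
```

The rod is back exactly in place. One last check of the bar's position, fitting its x and z in both unobstructed views, before handing in.

```bash
python3 - <<'E'
from h import *
s=ctrl.snapshot("scene"); t=ctrl.snapshot("top"); save(s,"s9"); save(t,"t9")
K=6; ys=np.array([-np.sin(np.radians(-1.9)),np.cos(np.radians(-1.9)),0])
def prep(im): return cv2.resize(im.astype(np.float32).sum(2)/3,None,fx=K,fy=K,interpolation=cv2.INTER_CUBIC)
def score(img,cam,c):
    e=(proj(cam,[c-ys*.038,c+ys*.038])+.5)*K; mid=(e[0]+e[1])/2
    f=240/np.tan(np.radians(cam["vertical_fov"])/2); d=np.linalg.norm(ray(cam,320,240)[0]-c); w=.012*f/d*K
    u=(e[1]-e[0]); L=np.linalg.norm(u); u/=L; n=np.array([-u[1],u[0]])
    a=np.linspace(-L/2,L/2,60)[:,None,None]; b=np.linspace(-w,w,41)[None,:,None]
    P=(mid+a*u+b*n).astype(np.float32); v=cv2.remap(np.minimum(img,150),P[...,0],P[...,1],cv2.INTER_LINEAR)
    ins=np.abs(b[0,:,0])<w/2
    return np.median(v[:,~ins],axis=0).mean()-v[:,ins].mean()
def fit(si,ti,x0):
    best=[]
    for x in np.arange(x0-.015,x0+.0151,.001):
        for z in np.arange(.095,.1301,.001):
            best.append((max(score(si,s,np.array([x,y,z]))+score(ti,t,np.array([x,y,z])) for y in(-.092,-.089,-.086)),x,z))
    best.sort(reverse=True); return [tuple(np.round(b,3)) for b in best[:6]]
print("new",fit(prep(s["color"]),prep(t["color"]),.629))
print("old",fit(prep(cv2.imread("pics/scene.png")),prep(cv2.imread("pics/top.png")),.70))
E
```

```text
new [(np.float64(80.07), np.float64(0.63), np.float64(0.105)), (np.float64(79.62), np.float64(0.63), np.float64(0.104)), (np.float64(79.178), np.float64(0.631), np.float64(0.103)), (np.float64(79.041), np.float64(0.629), np.float64(0.107)), (np.float64(79.004), np.float64(0.63), np.float64(0.106)), (np.float64(78.571), np.float64(0.629), np.float64(0.105))]
old [(np.float64(74.618), np.float64(0.698), np.float64(0.113)), (np.float64(74.134), np.float64(0.697), np.float64(0.115)), (np.float64(74.074), np.float64(0.699), np.float64(0.111)), (np.float64(73.981), np.float64(0.698), np.float64(0.112)), (np.float64(73.941), np.float64(0.698), np.float64(0.114)), (np.float64(73.724), np.float64(0.697), np.float64(0.114))]
```

```bash
python3 -c "
from plant import ctrl
print(ctrl.close_job())"
```

```text
the job is handed in; nothing more can be done
None
```

I handed the job in at about 22 s: the lever reads as closed at its stop, it was held at about 8 N for 2.5 s, and the rod is back in its rack notches. The highest pull I read was 14.5 N, plus about 4 N downward at the hook (about 15 N in all, under the 16 N limit). Pressing the rod down into its rack briefly reached about 48 N vertically. I re-checked the timer and it had not moved, but the beaker and dish detections failed at the end, so those two rest on my having kept clear of them.

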